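# Hold the sprung clamp open at the set width

### The job

Free the sprung bench clamp by pulling its upright handle all the way out to the stop, then ease it back, without letting it snap shut, until its pointer stands between the two prongs of the marker, so that the wooden block can be laid between the jaws. Finish while still holding the handle there: do not let go. Do not shift the marker, and leave the block, the jar and the tape roll where they are.

Things in the scene. Friction and masses are not known exactly. Their poses are not given: they have to be found in the camera images.
- clamp: Sprung bench clamp, fixed: plywood board 280 (its x) x 136 (y) x 14 mm, origin at the centre of its underside on the bench. Fixed jaw (48 mm high) at the +x end, stop block (34 mm high) at the -x end; between them a moving jaw (46 mm high) on two rods, sprung towards +x. Pulling the handle towards the board's -x opens the clamp. A rail with the marker lies beside it at +y.
- jaw (a joint): Moving jaw of the clamp, in m: 0 is closed (10 mm between the jaws), it grows as the handle is pulled towards the clamp's -x, 0.090 is the stop. The return spring takes about 4 N when closed and 8.5 N at the stop; let go, it snaps shut.
- handle_center (a point): Centre, half-way up, of the black upright handle that is part of the moving jaw: a paddle 16 mm thick (clamp's x), 34 mm wide (y), 60 mm tall (35 to 95 mm above the bench), free from above. Best gripped here, fingers closing along the clamp's x. With the jaw closed it stands at x = +15 mm of the clamp's origin, with 64 mm free between it and the back of the moving jaw.
- pointer_tip (a point): Tip of the small steel pointer, 3 mm wide, on the moving jaw's side towards +y of the clamp, 40 mm above the bench. It moves with the handle, 80 mm to its +x side and 47 mm to its +y side.
- marker (a joint): Place of the marker along the rail, in m: equals the value of joint jaw at which the pointer stands midway between the prongs. A stiff sliding fit; it is already set.
- marker_gap (a point): Point midway between the marker's two upright steel prongs (3 mm thick, 18 mm clear between them along the clamp's x, tops 43 mm above the bench), at the pointer's height. The pointer passes beside the prongs without touching them. When the job is right, the pointer tip is within a few mm of this point along the clamp's x.
- block_center (a point): Centre of the wooden block, 45 x 75 x 30 mm, lying on the bench beyond the fixed jaw. To be left alone.
- jar_center (a point): Centre (half-way up) of the small glass jar, 58 mm across, 68 mm tall, standing on the bench beyond the stop block. To be left alone.
- tape_center (a point): Centre of the roll of tape, 100 mm across, 25 mm high, lying on the bench to the robot's left. To be left alone.

How it is judged:
By the outcome, as a careful person would: the job done as asked, in the order asked, and still so for the second after the job is handed in, while the arm keeps its last pose, push and grip.
It also fails if it takes over 42 s, if anything falls off the work surface, if the arm or the gripper's body presses on something with over 40 N, if the wrist force passes 120 N, or if a joint passes its speed limit or range.

### The arm

A 7-joint arm with a two-finger parallel gripper is mounted at the origin on a cart in front of the work surface, level with it; the furniture and walls round the work are solid. World frame = base frame: x ahead of the robot, y to its left, z up, the work surface at z = 0. Lengths are in m, angles in rad, forces in N, time in s.
With the tool pointing down it reaches from about 0.4 to 0.85 m from the base axis. Payload 10.4 kg.
Tool frame: the origin (TCP) lies at the very end of the fingers, on their centre line; the grasp point (between the pads) lies grip_depth behind it (grip_depth is the distance from the TCP to the grasp point, in m); z points along the fingers, y is the line along which they close (so a half turn about z gives the same grasp; the last joint's range is limited). The gripper opens to 87 mm and grips with 3 to 60 N. Pads are 19 mm wide; open, the fingers measure 117 mm over their backs; the gripper's body (75 mm by 190 mm) begins 51 mm behind the grasp point.
Start: joints at [-1.197, 0.332, -0.065, 1.46, 0.022, 1.35, -0.088], TCP at [0.242, 0.576, 0.223] pointing down, gripper open.
Joint ranges: [-2.6, 2.6], [-0.5, 2.12], [-1.47, 1.34], [0.16, 2.42], [-1.27, 4.41], [0.06, 2.06], [-2.6, 2.6]. Speed limits (rad/s): [2.22, 2.22, 2.79, 2.79, 3.14, 3.14, 3.14].

### API

Orientations are given as a unit quaternion [x, y, z, w].
In Python, from station import observe, snapshot, finish_job, grip_depth gives the robot as it stands. The module is installed in compiled form; this text tells all that it offers.
- The arm moves only by the shell command python3 -m handwheel 'ROWS' [OPENING] [FORCE]. ROWS is a JSON object of lists of equal length, an entry for each row: "dp": the shift along the world's x, y, z in m, a list of three; "twist": the turn, a rotation vector about the world's x, y, z in rad, a list of three. In form: {"dp": [[dx, dy, dz], ...], "twist": [[rx, ry, rz], ...]}. A call has 1 to 12 rows; each row is the pose to reach, as a shift and turn from the pose commanded when the call began; what a row does not reach only later rows make up. A row lasts 1/10 s, in which the tool goes at most 50 mm and 8.59 degrees, less where a joint would pass 70% of its speed; a pose out of reach is approached as far as the arm can. A call with a gripper value outside its range is refused whole. OPENING is the finger opening in m, from 0 to 0.087, set as the call begins (- or left out, the last holds). The fingers move at their own pace and stop on an object; FORCE is the grip in N (left out, the last holds). Time passes only in rows, so rows that repeat a pose let the fingers close. It gives the time, the measured TCP pose, the force, the opening and the grip force at its end, in the units of the state.
- observe(): the state, without advancing time (a new reading comes with each control period).
- snapshot(name): name is "scene" or "top" or "wrist"; returns a dict with "frame" (400x640x3 uint8, red, green, blue), "K" (3x3 intrinsics, pixels), "distortion" ([k1, k2, p1, p2, k3] as OpenCV has them; the pictures are not rectified), "position" and "orientation" of the camera in the world; the wrist camera has in their place "tool_from_camera" (4x4, takes a point from camera to tool coordinates, whose origin is the TCP and whose axes are the flange's). Camera axes: x right, y down, z forward; pixel columns grow to the right and rows downward; lengths in m; the calibration is good to about 2 mm. A picture is of the moment at which its call begins: read the wrist's pose just before it. There is no depth.
- finish_job(): hands the job in; it is judged then, once.
The state is a dict: "t": time; "qpos": joint angles; "qd": joint speeds; "tau": joint torques, N m; "tcp_pos": TCP position; "orientation": TCP orientation; "contact_force": force on the tool from outside, world axes, zero at the start; "wrist_torque": the same for the moment, N m; "opening": finger opening in m; "gripper_force": force on a finger pad.
Only numpy, scipy, OpenCV 4.12 (cv2) and the standard library are available. Lean on these libraries where they do the work, as an engineer would, in place of code of your own. Each camera call takes 0.05 s, during which the arm holds its last target. There are 200 camera calls.

## Working session

There is one attempt and no reset: what is moved stays moved. The work goes in short steps, Python scripts to look and compute and a shell command to move; the robot and the scene stay as the last step left them, time stands still between calls to the robot, and variables do not carry over. Pictures are saved under pics/ and viewed, at most 10 in all, crops included, and the job is handed in when it is done.

```bash
mkdir -p pics; python3 - <<'E'
from station import observe,snapshot,grip_depth
import cv2,numpy as np,pickle
s=observe();print(grip_depth,s['t'],s['tcp_pos'],s['orientation'],s['opening'])
d={}
for n in("scene","top"):
    d[n]=snapshot(n);cv2.imwrite(f"pics/{n}0.png",d[n]["frame"][:,:,::-1]);print(n,d[n]["position"],d[n]["orientation"],d[n]["K"],d[n]["distortion"])
pickle.dump(d,open("d.pkl","wb"))
E
```

```text
0.0187 0.0 [0.24139786 0.57607077 0.22174304] [ 1.97111990e-01  9.80380714e-01 -7.11649018e-04 -1.08889745e-04] 0.08690555427362617
scene [-0.42731462 -0.56078808  1.11935127] [ 0.79457963 -0.42601151  0.20109087 -0.3830403 ] [[500.71610647   0.         319.36832549]
 [  0.         500.71610647 195.80789621]
 [  0.           0.           1.        ]] [0.00572266 0.         0.         0.         0.        ]
top [0.42825752 0.15623988 1.34259277] [-0.6994826   0.70890808 -0.05816974  0.06920771] [[507.65810164   0.         324.25612725]
 [  0.         507.65810164 198.73263147]
 [  0.           0.           1.        ]] [-0.02830835  0.          0.          0.          0.        ]
```

View pics/scene0.png

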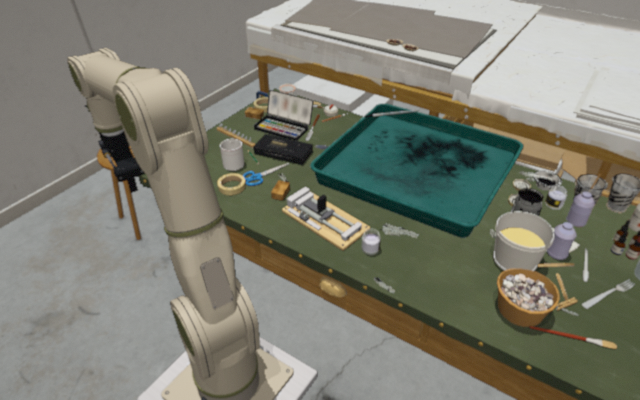

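View pics/top0.png

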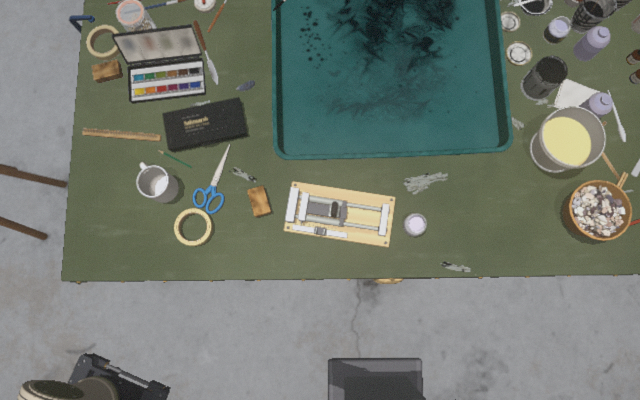

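The top picture shows the clamp at about (340,213), with its fixed jaw towards the block (260,201) and its stop towards the jar (415,225). The rail and marker are on the near side, around (320,230). I'll enlarge that area.

```bash
cat > h.py <<'E'
import cv2,numpy as np
from scipy.spatial.transform import Rotation as R
def ray(c,uv,z):
    n=cv2.undistortPoints(np.array([[uv]],float),c["K"],np.array(c["distortion"]))[0,0]
    d=R.from_quat(c["orientation"]).apply([n[0],n[1],1]);p=np.array(c["position"])
    return p+d*(z-p[2])/d[2]
E
python3 - <<'E'
import pickle,cv2
from h import *
d=pickle.load(open("d.pkl","rb"))
t=d["top"]["frame"][170:255,275:435,::-1];cv2.imwrite("pics/c1.png",cv2.resize(t,None,fx=5,fy=5,interpolation=cv2.INTER_CUBIC))
hsv=cv2.cvtColor(d["top"]["frame"],cv2.COLOR_RGB2HSV)
m=cv2.inRange(hsv,(12,40,140),(28,150,255));m[:170]=0;m[255:]=0;m[:,:275]=0;m[:,405:]=0
m=cv2.morphologyEx(m,cv2.MORPH_CLOSE,np.ones((25,25)))
c=max(cv2.findContours(m,0,2)[0],key=cv2.contourArea);r=cv2.minAreaRect(c);b=cv2.boxPoints(r)
P=np.array([ray(d["top"],q,.014) for q in b]);print(r,P,np.linalg.norm(np.diff(P,axis=0),axis=1),P.mean(0))
E
```

```text
((339.3468322753906, 213.74566650390625), (107.04826354980469, 51.39533233642578), 8.746162414550781) [[ 0.58592496  0.28655496  0.014     ]
 [ 0.72255825  0.26594567  0.014     ]
 [ 0.67392311 -0.01556165  0.014     ]
 [ 0.53934637  0.00979347  0.014     ]] [0.13817886 0.2856777  0.13694444] [0.63043817 0.13668311 0.014     ]
```

View pics/c1.png

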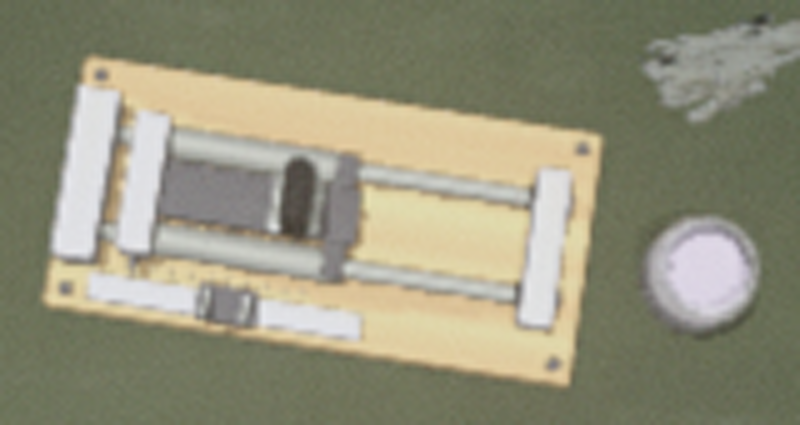

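The crop shows handle top at crop (298,196), the pointer at (133,265) and the marker's prongs at (207,302) and (250,306). The board measures 137x285 mm, which matches the stated size. Its centre is (0.630,0.137) and its +x heads at about 80.3°, so the handle should be near (0.633,0.152). Next I'll move above it.

```bash
python3 -m handwheel '{"dp":[[0.02,-0.022,0],[0.05,-0.055,0],[0.085,-0.092,0],[0.12,-0.13,0],[0.155,-0.168,0],[0.19,-0.206,0],[0.225,-0.244,0],[0.26,-0.282,0],[0.295,-0.32,0],[0.33,-0.357,0],[0.36,-0.39,0],[0.38,-0.412,0]],"twist":[[0,0,0.02],[0,0,0.04],[0,0,0.06],[0,0,0.08],[0,0,0.1],[0,0,0.12],[0,0,0.14],[0,0,0.16],[0,0,0.18],[0,0,0.2],[0,0,0.22],[0,0,0.227]]}' 0.087 40
python3 -m handwheel '{"dp":[[0.006,-0.006,0],[0.012,-0.012,0],[0.012,-0.012,0],[0.012,-0.012,0],[0.012,-0.012,0]],"twist":[[0,0,0],[0,0,0],[0,0,0],[0,0,0],[0,0,0]]}'
cat >> h.py <<'E'
from station import observe,snapshot
def wrist(name):
    s=observe();c=dict(snapshot("wrist"));T=np.array(c["tool_from_camera"]);r=R.from_quat(s["orientation"])
    c["position"]=r.apply(T[:3,3])+s["tcp_pos"];c["orientation"]=(r*R.from_matrix(T[:3,:3])).as_quat()
    cv2.imwrite(f"pics/{name}.png",c["frame"][:,:,::-1]);import pickle;pickle.dump(c,open(name+".pkl","wb"));return c
E
python3 - <<'E'
from h import *
c=wrist("w1");print(c["position"],c["orientation"])
s=observe();print(s["tcp_pos"],R.from_quat(s["orientation"]).as_matrix()[:,1],s["contact_force"])
E
```

```text
t: 1.3
tcp_pos: [0.6232, 0.1609, 0.2222]
orientation: [0.086, 0.996, -0.001, 0.0]
contact_force: [-0.7, 0.7, 1.5]
opening: 0.0869
gripper_force: 0.0
t: 1.8
tcp_pos: [0.6328, 0.1541, 0.2227]
orientation: [0.084, 0.996, 0.0, -0.0]
contact_force: [-0.8, 0.2, -0.7]
opening: 0.0866
gripper_force: 0.0
[0.56831958 0.16552576 0.38484858] [0.75819994 0.64083884 0.07777934 0.0916996 ]
[0.6329405  0.15386359 0.22271665] [1.67096814e-01 9.85940288e-01 6.34438893e-04] [-0.55788332 -0.93242866  0.19752332]
```

View pics/w1.png

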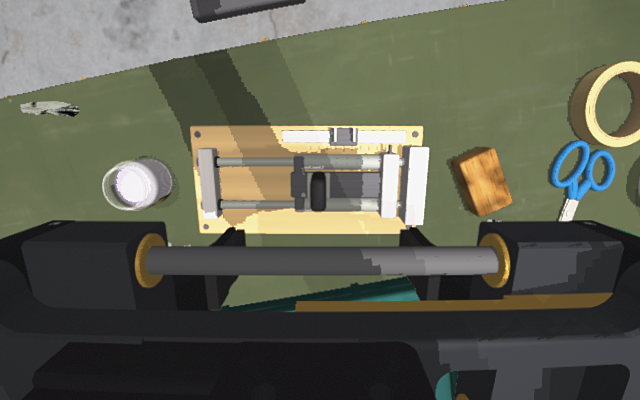

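The wrist view shows the board square to the image: handle at (318,190), crossbar at (299,183), marker at (343,135), pointer near (389,150). I'll crop it and cast rays.

```bash
python3 - <<'E'
from h import *
import pickle
c=pickle.load(open("w1.pkl","rb"));f=c["frame"]
cv2.imwrite("pics/c2.png",cv2.resize(f[120:240,270:430,::-1],None,fx=5,fy=5,interpolation=cv2.INTER_CUBIC))
m=cv2.inRange(f,(0,0,0),(38,38,38));m[:160]=0;m[222:]=0;m[:,:306]=0;m[:,335:]=0
k=max(cv2.findContours(m,0,2)[0],key=cv2.contourArea);print(cv2.boundingRect(k))
b=[ray(c,q,.014) for q in((192,127),(422,126),(418,233),(197,232))];print(np.round(b,4),np.mean(b,0))
for q in cv2.boxPoints(cv2.minAreaRect(k)): print(q,ray(c,q,.095))
E
```

```text
(311, 172, 14, 36)
[[ 0.5414  0.0132  0.014 ]
 [ 0.5861  0.283   0.014 ]
 [ 0.719   0.2657  0.014 ]
 [ 0.6703 -0.0152  0.014 ]] [0.62921914 0.13667701 0.014     ]
[311. 172.] [0.60750964 0.14838717 0.095     ]
[324. 172.] [0.60957819 0.16061938 0.095     ]
[324. 207.] [0.64362787 0.15492205 0.095     ]
[311. 207.] [0.64150299 0.14234897 0.095     ]
```

View pics/c2.png

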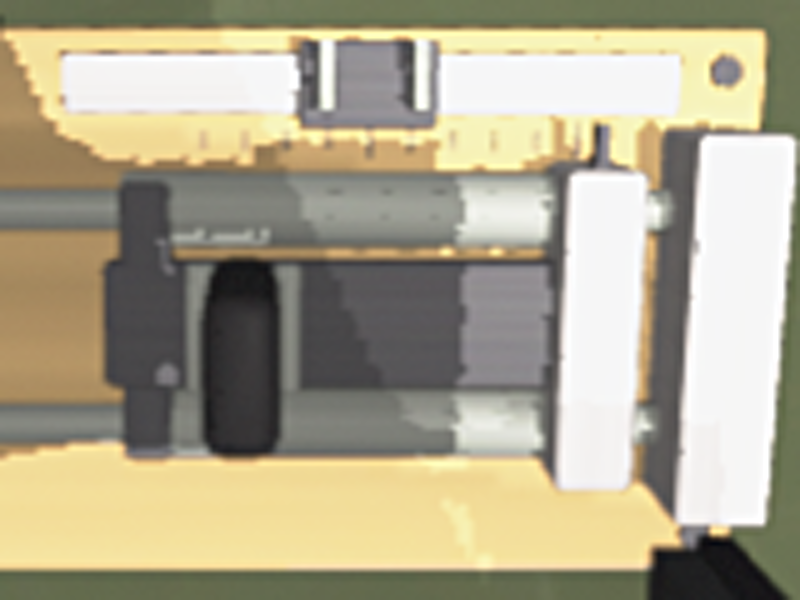

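The handle stands clear and the crossbar is at rod height. The pointer tip is at crop (601,128). The prong tops are at crop x=327 and 423, so their middle is (375,75). Now I'll work out the marker value.

```bash
python3 - <<'E'
from h import *
import pickle
c=pickle.load(open("w1.pkl","rb"));s=observe()
X=np.array([.1671,.9859,0])
P=lambda u,v,z:ray(c,(270+u/5-.4,120+v/5-.4),z)
p=P(601,128,.04);a=P(326.5,75,.043);b=P(422,75,.043);print(p,a,b,"prong sep",(b-a)@X,"marker",(p-(a+b)/2)@X)
o=np.array([.6295,.1367,0]);print("pointer in clamp x",(p-o)@X,"expect .095", "y",(p-o)@[-.9859,.1671,0])
d=np.array([.63,.1518,.048])-s["tcp_pos"];print("to grasp",d)
E
```

```text
[0.59988415 0.23705233 0.04      ] [0.57829617 0.17831913 0.043     ] [0.58175343 0.1989655  0.043     ] prong sep 0.020932970521402985 marker 0.05104592751288929
pointer in clamp x 0.09398855117109511 expect .095 y 0.04596713833378057
to grasp [-0.0029405  -0.00206359 -0.17471665]
```

Everything checks out: prong spacing is 20.9 mm against 21, the pointer is at 94 mm against 95, and the marker is at about 51 mm. Descending to grasp.

```bash
python3 -m handwheel '{"dp":[[-0.003,-0.002,-0.015],[-0.003,-0.002,-0.04],[-0.003,-0.002,-0.065],[-0.003,-0.002,-0.09],[-0.003,-0.002,-0.115],[-0.003,-0.002,-0.135],[-0.003,-0.002,-0.15],[-0.003,-0.002,-0.162],[-0.003,-0.002,-0.17],[-0.003,-0.002,-0.174],[-0.003,-0.002,-0.174]],"twist":[[0,0,0],[0,0,0],[0,0,0],[0,0,0],[0,0,0],[0,0,0],[0,0,0],[0,0,0],[0,0,0],[0,0,0],[0,0,0]]}'
python3 -m handwheel '{"dp":[[0,0,0],[0,0,0],[0,0,0],[0,0,0],[0,0,0],[0,0,0],[0,0,0],[0,0,0],[0,0,0],[0,0,0]],"twist":[[0,0,0],[0,0,0],[0,0,0],[0,0,0],[0,0,0],[0,0,0],[0,0,0],[0,0,0],[0,0,0],[0,0,0]]}' 0 40
```

```text
t: 2.95
tcp_pos: [0.6306, 0.1505, 0.0485]
orientation: [0.085, 0.996, 0.0, -0.0]
contact_force: [-0.1, 0.3, 0.1]
opening: 0.087
gripper_force: 0.0
t: 3.95
tcp_pos: [0.6305, 0.1503, 0.0486]
orientation: [0.085, 0.996, -0.0, -0.0]
contact_force: [-0.7, 0.3, 1.7]
opening: 0.0157
gripper_force: 40.0
```

It's gripped, with the opening at 15.7 mm. Pulling along (-0.167,-0.986).

```bash
python3 -m handwheel '{"dp":[[-0.0007,-0.004,0],[-0.0017,-0.01,0],[-0.0027,-0.016,0],[-0.004,-0.024,0],[-0.0054,-0.032,0],[-0.0068,-0.04,0],[-0.0081,-0.048,0],[-0.0095,-0.056,0],[-0.0108,-0.064,0],[-0.0122,-0.072,0],[-0.0132,-0.078,0],[-0.0139,-0.082,0]],"twist":[[0,0,0],[0,0,0],[0,0,0],[0,0,0],[0,0,0],[0,0,0],[0,0,0],[0,0,0],[0,0,0],[0,0,0],[0,0,0],[0,0,0]]}'
python3 -m handwheel '{"dp":[[-0.0003,-0.002,0],[-0.0005,-0.003,0],[-0.0007,-0.004,0],[-0.0008,-0.005,0],[-0.0008,-0.005,0]],"twist":[[0,0,0],[0,0,0],[0,0,0],[0,0,0],[0,0,0]]}'
```

```text
t: 5.15
tcp_pos: [0.6169, 0.0704, 0.0486]
orientation: [0.084, 0.996, 0.001, 0.0]
contact_force: [4.4, 7.3, -3.6]
opening: 0.0157
gripper_force: 40.0
t: 5.65
tcp_pos: [0.6161, 0.0658, 0.0486]
orientation: [0.084, 0.996, 0.001, 0.0]
contact_force: [3.7, 7.3, -3.2]
opening: 0.0155
gripper_force: 40.0
```

```bash
python3 -m handwheel '{"dp":[[-0.0003,-0.002,0],[-0.0007,-0.004,0],[-0.0007,-0.004,0],[-0.0007,-0.004,0]],"twist":[[0,0,0],[0,0,0],[0,0,0],[0,0,0]]}'
python3 -m handwheel '{"dp":[[-0.0003,-0.002,0],[-0.0003,-0.002,0],[-0.0003,-0.002,0]],"twist":[[0,0,0],[0,0,0],[0,0,0]]}'
```

```text
t: 6.05
tcp_pos: [0.6154, 0.0618, 0.0486]
orientation: [0.084, 0.996, 0.001, 0.0]
contact_force: [3.3, 8.1, -3.1]
opening: 0.0161
gripper_force: 40.0
t: 6.35
tcp_pos: [0.6154, 0.0615, 0.0486]
orientation: [0.083, 0.997, 0.002, 0.001]
contact_force: [4.9, 13.2, -4.9]
opening: 0.0156
gripper_force: 40.0
```

```bash
python3 -m handwheel '{"dp":[[-0.0003,-0.002,0],[-0.0003,-0.002,0],[-0.0003,-0.002,0]],"twist":[[0,0,0],[0,0,0],[0,0,0]]}'
python3 - <<'E'
from h import *
c=wrist("w2");s=observe();print(s["tcp_pos"],s["contact_force"])
f=c["frame"];cv2.imwrite("pics/c3.png",cv2.resize(f[100:240,270:470,::-1],None,fx=4,fy=4,interpolation=cv2.INTER_CUBIC))
E
```

```text
t: 6.65
tcp_pos: [0.6154, 0.0615, 0.0486]
orientation: [0.082, 0.997, 0.003, 0.001]
contact_force: [8.1, 18.0, -6.4]
opening: 0.0157
gripper_force: 40.1
[0.61541775 0.061476   0.04861252] [ 7.82173411 16.96950019 -6.72725133]
```

View pics/w2.png

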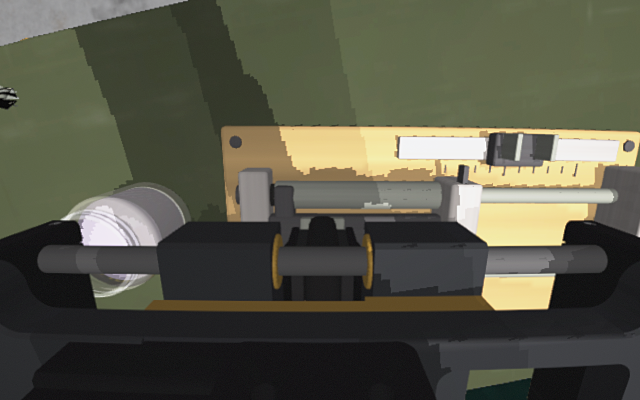

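The view shows the crossbar at the stop block, and force rises without motion, so the handle is at the stop. The pointer at (463,172) is left of the marker (520,148). Easing back slowly, a bit short at first.

```bash
python3 -m handwheel '{"dp":[[0.0003,0.002,0],[0.0008,0.005,0],[0.0015,0.009,0],[0.0022,0.013,0],[0.0029,0.017,0],[0.0036,0.021,0],[0.0043,0.025,0],[0.005,0.029,0],[0.0055,0.033,0],[0.006,0.036,0],[0.0064,0.038,0],[0.0064,0.038,0]],"twist":[[0,0,0],[0,0,0],[0,0,0],[0,0,0],[0,0,0],[0,0,0],[0,0,0],[0,0,0],[0,0,0],[0,0,0],[0,0,0],[0,0,0]]}'
python3 - <<'E'
from h import *
c=wrist("w3");s=observe();print(s["tcp_pos"],s["contact_force"])
f=c["frame"];cv2.imwrite("pics/c4.png",cv2.resize(f[110:230,330:490,::-1],None,fx=5,fy=5,interpolation=cv2.INTER_CUBIC))
E
```

```text
t: 7.9
tcp_pos: [0.6212, 0.0958, 0.0486]
orientation: [0.084, 0.996, 0.001, 0.0]
contact_force: [3.5, 6.8, -3.2]
opening: 0.0157
gripper_force: 40.0
[0.62119751 0.09566008 0.04857272] [ 2.41079102  6.75480302 -2.79758476]
```

View pics/c4.png

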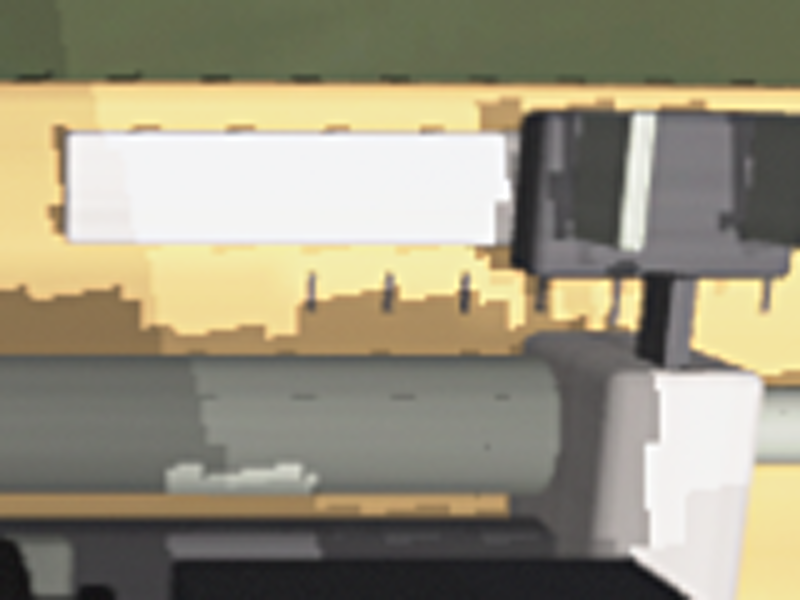

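The pointer tip's top face (crop x≈680, y≈275) is just past the left prong's top (638,250), with the right prong out of the crop. I'll work out the remaining distance.

```bash
python3 - <<'E'
from h import *
import pickle
c=pickle.load(open("w3.pkl","rb"));X=np.array([.1671,.9859,0]);f=c["frame"]
P=lambda u,v,z:ray(c,(330+u/5-.4,110+v/5-.4),z)
p=P(682,278,.0415);a=P(634,245,.043);b=P(648,115,.043)
for q in(a,b):print((q-p)@X, "remaining",((q-p)@X+.0105))
print(p,a,b)
cv2.imwrite("pics/c5.png",cv2.resize(f[120:190,420:520,::-1],None,fx=8,fy=8,interpolation=cv2.INTER_CUBIC))
E
python3 -m handwheel '{"dp":[[0.0003,0.0015,0],[0.0005,0.003,0],[0.0006,0.0038,0],[0.0006,0.0038,0],[0.0006,0.0038,0],[0.0006,0.0038,0]],"twist":[[0,0,0],[0,0,0],[0,0,0],[0,0,0],[0,0,0],[0,0,0]]}'
python3 - <<'E'
from h import *
c=wrist("w4");s=observe();print(s["tcp_pos"],s["contact_force"])
f=c["frame"];cv2.imwrite("pics/c6.png",cv2.resize(f[120:190,420:520,::-1],None,fx=8,fy=8,interpolation=cv2.INTER_CUBIC))
E
```

```text
-0.006521130261503756 remaining 0.0039788697384962445
-0.006371559275230375 remaining 0.004128440724769626
[0.5901326  0.18349403 0.0415    ] [0.58529827 0.17769901 0.043     ] [0.57147026 0.18019442 0.043     ]
t: 8.55
tcp_pos: [0.6218, 0.0993, 0.0486]
orientation: [0.084, 0.996, 0.001, 0.0]
contact_force: [3.1, 7.3, -3.8]
opening: 0.0161
gripper_force: 40.0
[0.62182103 0.09923967 0.0485611 ] [ 3.15916148  6.58941283 -3.44219336]
```

View pics/c6.png

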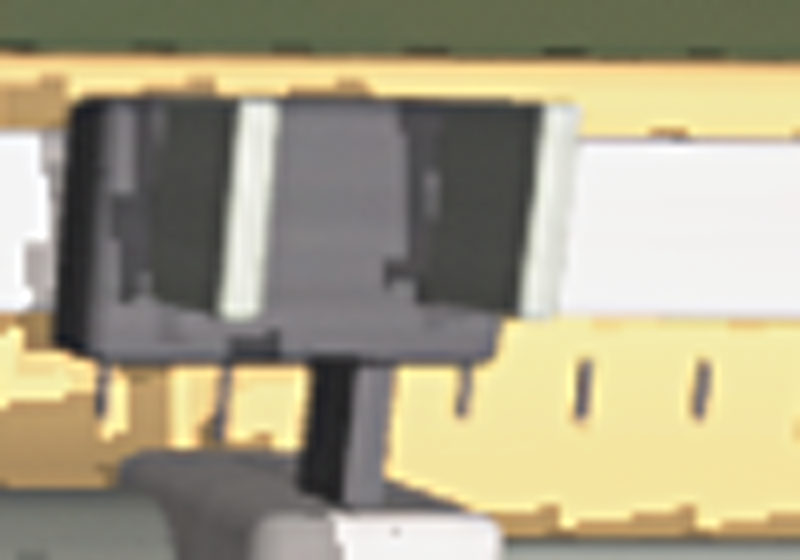

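The pointer (376,362) now stands midway between the prongs (about 236 and 535 at that row, middle 386), which is within 1 mm. The handle is held steady, so I'm handing in.

```bash
python3 -m handwheel '{"dp":[[0,0,0],[0,0,0],[0,0,0]],"twist":[[0,0,0],[0,0,0],[0,0,0]]}' && python3 -c "
from station import *
print(finish_job())"
```

```text
t: 8.9
tcp_pos: [0.6218, 0.0992, 0.0486]
orientation: [0.084, 0.996, 0.001, 0.0]
contact_force: [3.3, 6.7, -2.8]
opening: 0.0156
gripper_force: 40.0
the job is handed in; nothing more can be done
None
```

I pulled the clamp to its stop, eased it back until the pointer stood within about 1 mm of midway between the prongs, and handed the job in at 8.9 s with the gripper still holding the handle; no verdict was returned.

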